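# Refill the bottle rack in order of size

## Robot

A 6-joint arm with a two-finger parallel gripper is mounted at the origin on the work surface. World frame = base frame: x ahead of the robot, y to its left, z up, the work surface at z = 0. Lengths are in m, angles in rad, forces in N, time in s.
With the tool pointing down it reaches from about 0.4 to 0.825 m from the base axis. Payload 7 kg.
Tool frame: the origin (TCP) lies on the centre line of the jaws, within the pads' length; the fingertips stand 19 mm ahead of it and the grasp point (between the pads) is the TCP; z points along the fingers, y is the line along which they close (so a half turn about z gives the same grasp; the last joint's range is limited). The gripper opens to 88 mm and grips with 3 to 60 N. Pads are 19 mm wide; open, the fingers measure 130 mm over their backs; the gripper's body (78 mm by 193 mm) begins 47 mm behind the grasp point.
Start: joints at [-0.956, 0.359, 0.012, 0, -1.224, -0.288], TCP at [0.217, -0.639, 0.246] pointing down, gripper open.
Joint ranges: [-3.07, 3.07], [-1.43, 2.12], [-1.02, 1.25], [-3.03, 1.67], [-3.05, -0], [-3.03, 3.03]. Speed limits (rad/s): [2.39, 2.39, 3.01, 3.14, 3.14, 3.14].

## Interface

Orientations are given as [roll, pitch, yaw] about the fixed x, y, z axes, in that order (R = Rz(yaw) Ry(pitch) Rx(roll)).
In Python, from station import arm, imaging, models gives the robot as it stands.
- The arm moves only by the tool play_rows, never from a script. Its arguments are lists of equal length, an entry for each row: "travel": the shift along the tool's x, y, z in units of 25 mm (1.0 is 25 mm), a list of three; "twist": the turn about the tool's z in units of 0.15 rad (1.0 is 0.15 rad). A call has 1 to 8 rows; each row shifts and turns the commanded pose from where the row before left it, along the tool's axes as they then stand; what a row does not reach is not made up. A row lasts 1/8 s, in which the tool goes at most 62.5 mm and 10.7 degrees, less where a joint would pass 70% of its speed; a pose out of reach is approached as far as the arm can. A call with a number of a shift or a turn outside -1 to 1 is refused whole. A call with a gripper value outside its range is refused whole. "fingers" is the opening, from 0 (shut) to 1 (fully open), set as the call begins (left out, the last holds). The fingers move at their own pace and stop on an object; "newtons" is the grip in N (left out, the last holds). Time passes only in rows, so rows that do not move let the fingers close. It gives the time, the measured TCP pose, the force, the opening and the grip force at its end, in the units of the state.
- arm.get_state(): the state, without advancing time (a new reading comes with each control period).
- imaging.grab_frame(name): name is "scene" or "top" or "wrist"; returns a dict with "pixels" (400x640x3 uint8, red, green, blue), "fx", "fy", "cx", "cy" (pixels), "R" (3x3) and "t" (3): a world point X has camera coordinates R X + t; the wrist camera has in their place "T_tool_cam" (4x4, takes a point from camera to tool coordinates, whose origin is the TCP and whose axes are the flange's). Camera axes: x right, y down, z forward; pixel columns grow to the right and rows downward; lengths in m; the calibration is good to about 2 mm. The wrist camera is an equidistant fisheye: a pixel r from the principal point sees the ray r / f radians off the axis. A picture is of the moment at which its call begins: read the wrist's pose just before it. There is no depth.
- arm.job_done(): hands the job in; it is judged then, once.
Trained networks look in the newest picture that a camera, given by its name, has taken for a name from the list of things; names that differ only in an ending like _2 or _b are one class to them, and where a whole thing is asked for, a point or a joint stands for the part that bears it (a point fixed in the world has none). Each returns a list of dicts, best first, with "confidence" (0 to 1); they miss things now and then, are a little off and sometimes report something else, mostly with a low value. They report only what shows in the picture. A call takes as long as a camera call. They do not tell look-alikes from the thing itself.
- models.boxes_of(name, camera): "extent" ([centre column, centre row, width, height] in pixels, round what is visible of it).
- models.silhouettes(name, camera): "pixels" (400x640 bool, what is visible of it) and "extent" ([centre column, centre row, width, height] in pixels, round what is visible of it).
The state is a dict: "t": time; "q": joint angles; "qd": joint speeds; "joint_efforts": joint torques, N m; "eef_pos": TCP position; "ee_rot": TCP orientation; "force": force on the tool from outside, world axes, zero at the start; "moment": the same for the moment, N m; "width": finger opening in m; "gripper_force": force on a finger pad.
Only numpy, scipy, OpenCV 4.12 (cv2) and the standard library are available. Lean on these libraries where they do the work, as an engineer would, in place of code of your own. Each camera call takes 0.05 s, during which the arm holds its last target. There are 200 camera calls.

## Task

Stand the four loose amber bottles upright in the four empty compartments of the white bottle rack, one to each, so that the whole row steps down in size from the largest bottle, already at one end, to the smallest, already at the other. The two end bottles stay in their compartments; set each bottle down gently, without dropping it or tipping any over.

Things in the scene. Friction and masses are not known exactly. Their poses are not given: they have to be found in the camera images.
- bottle_250: Loose. The biggest of the four loose bottles, closed amber glass bottle, flat white screw cap, blank label: 60 mm diameter, 142 mm tall with cap; cap 31 mm diameter, 19 mm high; about 370 g. Round; body straight to 0.6 of the height, then a shoulder to a neck narrower than the cap. Rigid, stands upright. Origin: centre of its underside, z up along its axis
- bottle_125: Loose. The second biggest of the four loose bottles, closed amber glass bottle, flat white screw cap, blank label: 48 mm diameter, 117 mm tall with cap; cap 28 mm diameter, 17 mm high; about 200 g. Round; body straight to 0.6 of the height, then a shoulder to a neck narrower than the cap. Rigid, stands upright. Origin: centre of its underside, z up along its axis
- bottle_60: Loose. The third of the four loose bottles, closed amber glass bottle, flat white screw cap, blank label: 39 mm diameter, 97 mm tall with cap; cap 26 mm diameter, 16 mm high; about 110 g. Round; body straight to 0.6 of the height, then a shoulder to a neck narrower than the cap. Rigid, stands upright. Origin: centre of its underside, z up along its axis
- bottle_30: Loose. The smallest of the four loose bottles, closed amber glass bottle, flat white screw cap, blank label: 33 mm diameter, 82 mm tall with cap; cap 24 mm diameter, 15 mm high; about 65 g. Round; body straight to 0.6 of the height, then a shoulder to a neck narrower than the cap. Rigid, stands upright. Origin: centre of its underside, z up along its axis
- bottle_500: Biggest of all, already in one end compartment of the rack: closed amber glass bottle, flat white screw cap, blank label: 73 mm diameter, 174 mm tall with cap; cap 35 mm diameter, 21 mm high; about 720 g. Round; body straight to 0.6 of the height, then a shoulder to a neck narrower than the cap. Rigid, stands upright. Origin: centre of its underside, z up along its axis
- bottle_15: Smallest of all, already in the other end compartment: closed amber glass bottle, flat white screw cap, blank label: 28 mm diameter, 70 mm tall with cap; cap 22 mm diameter, 14 mm high; about 35 g. Round; body straight to 0.6 of the height, then a shoulder to a neck narrower than the cap. Rigid, stands upright. Origin: centre of its underside, z up along its axis
- pad_a: Grey rubber pad, 76 x 74 x 2 mm, in an empty rack compartment; it lies next to one end compartment of the rack. Rack: fixed white tray, six compartments in a row, 82 mm apart, 78 mm square inside, wall tops 32 mm, divider tops 28 mm above the bench; pads a, b, c, d in the middle four. Origin: centre of its top face, 6 mm above the bench; y along the row from d to a, z up
- pad_b: Grey rubber pad, 76 x 74 x 2 mm, in an empty rack compartment; it lies between pad_a and pad_c. Rack and size as under pad_a. Origin: centre of its top face, 6 mm above the bench; y along the row from d to a, z up
- pad_c: Grey rubber pad, 76 x 74 x 2 mm, in an empty rack compartment; it lies between pad_b and pad_d. Rack and size as under pad_a. Origin: centre of its top face, 6 mm above the bench; y along the row from d to a, z up
- pad_d: Grey rubber pad, 76 x 74 x 2 mm, in an empty rack compartment; it lies next to the other end compartment. Rack and size as under pad_a. Origin: centre of its top face, 6 mm above the bench; y along the row from d to a, z up
Mind the look-alikes: they are no part of the job. Leave any pink or turquoise look-alike of the bottle_15 alone.

How it is judged:
By the outcome, as a careful person would: the job done as asked, in the order asked, and still so for the second after the job is handed in, with the robot touching nothing.
It also fails if it takes over 99 s, if anything falls off the work surface, if the arm or the gripper's body presses on something with over 40 N, if the wrist force passes 120 N, or if a joint passes its speed limit or range.

## Working session

There is one attempt and no reset: what is moved stays moved. The work goes in short steps, Python scripts to look and compute and a tool call to move; the robot and the scene stay as the last step left them, time stands still between calls to the robot, and variables do not carry over. Pictures are saved under pics/ and viewed, at most 14 in all, crops included, and the job is handed in when it is done.

Besides the shell and the picture viewer there is one more tool, called as name(argument=value, ...), one argument or row to a line, values as JSON. play_rows: Moves the arm, as the interface text tells. Shifts and turns lie within -1 to 1; 1 stands for 25 mm of shift or 0.15 rad of turn. Its arguments: {"type":"object","properties":{"travel":{"type":"array","items":{"type":"array","items":{"type":"number"}}},"twist":{"type":"array","items":{"type":"number"}},"fingers":{"type":"number"},"newtons":{"type":"number"}},"required":["travel","twist"]}

```bash
mkdir -p pics; ls; python3 - <<'E'
from station import arm, imaging, models
import cv2
s=arm.get_state(); print({k:s[k] for k in('t','eef_pos','ee_rot','width')})
for c in('scene','top'):
    f=imaging.grab_frame(c); cv2.imwrite(f'pics/{c}0.png',f['pixels'][:,:,::-1])
    print(c,f['fx'],f['cx'],f['cy'],f['R'],f['t'])
    for n in('bottle_500','bottle_250','bottle_125','bottle_60','bottle_30','bottle_15','pad_a'):
        print(n,[( [round(float(x)) for x in b['extent']],round(float(b['confidence']),2)) for b in models.boxes_of(n,c)])
E
```

```text
pics
{'t': 0.0, 'eef_pos': array([ 0.21648498, -0.6388661 ,  0.24461675]), 'ee_rot': array([ 3.13995996e+00, -1.52257000e-04, -2.81495335e+00]), 'width': 0.08802786545903776}
scene 447.0382281438253 323.8705547130386 196.95820762067711 [[ 0.51058404  0.85971669  0.01382577]
 [ 0.66741543 -0.38613657 -0.63675364]
 [-0.54208909  0.33434377 -0.77094335]] [-0.30231369 -0.34765971  1.48635807]
bottle_500 [([416, 174, 33, 61], 0.85), ([244, 293, 14, 22], 0.81), ([265, 232, 9, 25], 0.8), ([190, 212, 20, 29], 0.76), ([224, 255, 11, 25], 0.76), ([324, 150, 22, 50], 0.67), ([268, 178, 18, 38], 0.57), ([391, 122, 19, 30], 0.56)]
bottle_250 [([416, 174, 33, 61], 0.85), ([244, 293, 14, 22], 0.81), ([265, 232, 9, 25], 0.8), ([190, 212, 20, 29], 0.76), ([224, 255, 11, 25], 0.76), ([324, 150, 22, 50], 0.67), ([268, 178, 18, 38], 0.57), ([391, 122, 19, 30], 0.56)]
bottle_125 [([416, 174, 33, 61], 0.85), ([244, 293, 14, 22], 0.81), ([265, 232, 9, 25], 0.8), ([190, 212, 20, 29], 0.76), ([224, 255, 11, 25], 0.76), ([324, 150, 22, 50], 0.67), ([268, 178, 18, 38], 0.57), ([391, 122, 19, 30], 0.56)]
bottle
[... 1875 characters left out ...]
), ([189, 148, 48, 45], 0.7), ([389, 171, 15, 16], 0.48), ([436, 170, 22, 13], 0.48)]
bottle_30 [([349, 238, 25, 26], 0.97), ([455, 243, 24, 19], 0.84), ([266, 250, 31, 30], 0.81), ([148, 254, 30, 18], 0.79), ([438, 123, 21, 18], 0.76), ([189, 148, 48, 45], 0.7), ([389, 171, 15, 16], 0.48), ([436, 170, 22, 13], 0.48)]
bottle_15 [([349, 238, 25, 26], 0.97), ([455, 243, 24, 19], 0.84), ([266, 250, 31, 30], 0.81), ([148, 254, 30, 18], 0.79), ([438, 123, 21, 18], 0.76), ([189, 148, 48, 45], 0.7), ([389, 171, 15, 16], 0.48), ([436, 170, 22, 13], 0.48)]
pad_a [([309, 166, 37, 38], 0.97), ([347, 166, 36, 36], 0.85), ([272, 160, 37, 35], 0.83), ([232, 156, 39, 39], 0.77), ([189, 147, 50, 43], 0.51)]
```

```bash
python3 - <<'E'
import cv2,numpy as np
a=cv2.imread('pics/top0.png')[80:300,100:500]; cv2.imwrite('pics/topc.png',cv2.resize(a,None,fx=2,fy=2,interpolation=3))
a=cv2.imread('pics/scene0.png')[90:330,150:470]; cv2.imwrite('pics/scc.png',cv2.resize(a,None,fx=2.4,fy=2.4,interpolation=3))
E
```

```text
(no output)
```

View pics/topc.png

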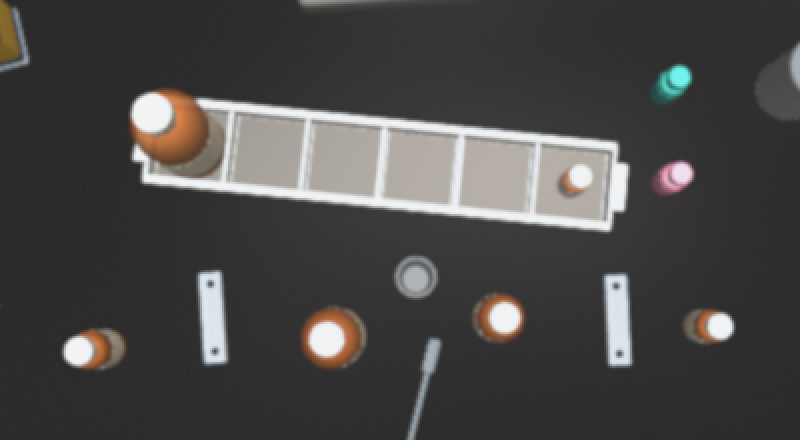

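View pics/scc.png

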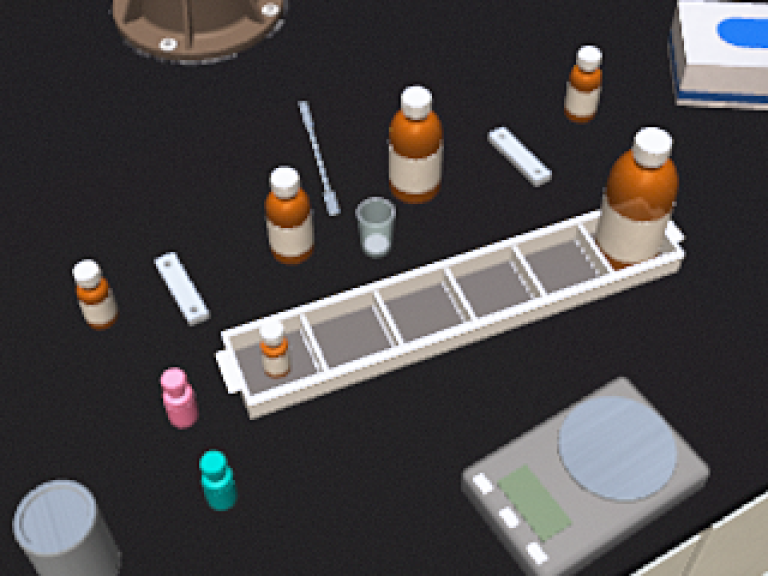

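Both views show the rack with bottle_500 at its +y (left) end. The loose bottles lie in front of it. In the top image, the caps of 60, 250, 125 and 30 are at about (139,255), (263,250), (352,239) and (460,243).

```bash
cat > h.py <<'E'
from station import arm, imaging, models
import numpy as np, cv2
from scipy.ndimage import map_coordinates
from scipy.optimize import differential_evolution
H={'500':.174,'250':.142,'125':.117,'60':.097,'30':.082,'15':.070}
def proj(f,X):
    c=np.asarray(X)@np.asarray(f['R']).T+np.asarray(f['t'])
    return c[...,:2]/c[...,2:]*[f['fx'],f['fy']]+[f['cx'],f['cy']]
def back(f,uv,z):
    R=np.asarray(f['R']);d=R.T@np.array([(uv[0]-f['cx'])/f['fx'],(uv[1]-f['cy'])/f['fy'],1]);o=-R.T@np.asarray(f['t'])
    return (o+d*(z-o[2])/d[2])
def cap(f,uv,z):  # centroid of white blob near uv, back-projected at height z
    g=f['pixels'].min(2); m=(g>150).astype(np.uint8); n,l,st,c=cv2.connectedComponentsWithStats(m)
    i=1+np.argmin(np.hypot(*(c[1:]-uv).T)); return back(f,c[i],z)[:2],st[i,4],c[i]
def rack(f):
    g=f['pixels'].min(2).astype(float); s=np.linspace(-.035,.035,15)
    P=[[x,y,.028] for y in(-.164+.041,-.041,.041,.123,-.205+.0) for x in s][:60]
    W=[[sx*.041,y,.032] for sx in(-1,1) for y in np.linspace(-.2,.12,60)]
    Q=[[x,k*.082+dy,.006] for k in(-1.5,-.5,.5,1.5) for x in(-.02,0,.02) for dy in(-.02,0,.02)]
    def T(A,p):
        A=np.array(A);c,s_=np.cos(p[2]),np.sin(p[2]);B=A.copy();B[:,0]=p[0]+c*A[:,0]-s_*A[:,1];B[:,1]=p[1]+s_*A[:,0]+c*A[:,1];return B
    def v(A,p):
        u=proj(f,T(A,p));return map_coordinates(g,[u[:,1],u[:,0]],order=1).mean()
    r=differential_evolution(lambda p:-v(P,p)-v(W,p)+.5*v(Q,p),[(.45,.8),(-.15,.2),(-.3,.3)],seed=1,popsize=40)
    return r.x,r.fun
def go(x,y,z,yaw=None):
    s=arm.get_state();r=s['ee_rot'];cy,sy=np.cos(r[2]),np.sin(r[2])
    d=np.array([x,y,z])-s['eef_pos']
    u=np.array([cy*d[0]+sy*d[1],sy*d[0]-cy*d[1],-d[2]])/.025
    print('t',s['t'],'pos',s['eef_pos'].round(4),'rot',r.round(3),'units',u.round(2),'twist',None if yaw is None else round(-(yaw-r[2])/.15,2),'w',s['width'])
E
python3 - <<'E'
from h import *
S={'500':(414,151),'250':(324,132),'125':(269,166),'60':(395,114),'30':(187,203),'15':(263,229)}
T={'500':(176,136),'250':(263,250),'125':(352,239),'60':(139,255),'30':(460,243),'15':(390,169)}
for c,G in(('top',T),('scene',S)):
    f=imaging.grab_frame(c)
    for b in H: 
        z=H[b]+(.004 if b in('500','15') else 0)-(.006 if c=='scene' else 0)
        p,a,u=cap(f,G[b],z);print(c,b,p.round(4),a,u.round(1))
    p,v=rack(f);print('rack',p.round(4),v)
    A=np.array([[p[0]-np.sin(p[2])*k*.082,p[1]+np.cos(p[2])*k*.082] for k in(-2.5,-1.5,-.5,.5,1.5,2.5)]);print(A.round(4).tolist())
E
```

```text
top 500 [0.6526 0.2362] 332 [175.6 136.1]
top 250 [0.4432 0.0845] 252 [263.  249.2]
top 125 [ 0.4583 -0.0837] 197 [351.9 238.5]
top 60 [0.438  0.3288] 177 [138.9 255. ]
top 30 [ 0.4436 -0.3012] 137 [459.6 242.9]
top 15 [ 0.5933 -0.2586] 18 [433.4 169.4]
rack [ 0.6314  0.0737 -0.1296] -379.34659661421824
[[0.6049, -0.1296], [0.6155, -0.0483], [0.6261, 0.033], [0.6367, 0.1143], [0.6473, 0.1956], [0.6579, 0.277]]
scene 500 [0.6527 0.2356] 189 [421.6 150.3]
scene 250 [0.4429 0.083 ] 130 [322.8 131.7]
scene 125 [ 0.4574 -0.0851] 110 [268.  165.1]
scene 60 [0.4372 0.3296] 75 [395.1 113.4]
scene 30 [ 0.4403 -0.3034] 90 [185.3 203.1]
scene 15 [ 0.6329 -0.186 ] 37 [263.9 241.8]
rack [ 0.6294  0.073  -0.1322] -430.7216514400152
[[0.6024, -0.1302], [0.6132, -0.0489], [0.624, 0.0324], [0.6348, 0.1137], [0.6456, 0.195], [0.6564, 0.2762]]
```

play_rows(
  travel=[
    [0,0,0],
    [0,0,0],
    [0,0,0],
    [0,0,0],
    [0,0,0],
    [0,0,0],
    [0,0,0],
    [0,0,0],
  ],
  twist=[-0.93,-0.93,-0.93,-0.93,-0.93,-0.93,-0.93,-0.93],
)

```text
t: 1.9
eef_pos: [0.2167, -0.6393, 0.2456]
ee_rot: [-3.142, -0.0, -1.694]
force: [-0.0, 0.1, 0.6]
width: 0.0877
gripper_force: 0.0
```

```bash
python3 -c "
from h import *
go(.4425,-.302,.2,-1.702)"
```

```text
t 1.9 pos [ 0.2167 -0.6393  0.2456] rot [-3.142 -0.    -1.694] units [-14.5   -7.3    1.82] twist 0.05 w 0.08771078468428271
```

play_rows(
  travel=[
    [-0.9,-0.45,0.1],
    [-0.9,-0.45,0.1],
    [-0.9,-0.45,0.1],
    [-0.9,-0.45,0.1],
    [-0.9,-0.45,0.1],
    [-0.9,-0.45,0.1],
    [-0.9,-0.45,0.1],
    [-0.9,-0.45,0.1],
  ],
  twist=[0,0,0,0,0,0,0,0],
)

```text
t: 2.9
eef_pos: [0.3293, -0.4715, 0.2256]
ee_rot: [-3.141, -0.0, -1.699]
force: [0.9, -0.1, -0.4]
width: 0.0875
gripper_force: 0.0
```

play_rows(
  travel=[
    [-0.9,-0.45,0.1],
    [-0.9,-0.45,0.1],
    [-0.9,-0.45,0.1],
    [-0.9,-0.45,0.1],
    [-0.9,-0.45,0.1],
    [-0.9,-0.45,0.1],
    [-0.9,-0.45,0.1],
    [0,0,0],
  ],
  twist=[0,0,0,0,0,0,0,0],
)

```text
t: 3.9
eef_pos: [0.4278, -0.3251, 0.2081]
ee_rot: [-3.141, 0.0, -1.697]
force: [0.3, -0.4, 1.1]
width: 0.0874
gripper_force: 0.0
```

```bash
python3 -c "
from h import *
go(.4425,-.302,.077,-1.702)
s=arm.get_state();f=imaging.grab_frame('wrist');print(f['T_tool_cam'],f['fx'],f['cx'],f['cy']);cv2.imwrite('pics/w1.png',f['pixels'][:,:,::-1])"
```

```text
t 3.9 pos [ 0.4278 -0.3251  0.2081] rot [-3.141  0.    -1.697] units [-0.99 -0.47  5.24] twist 0.03 w 0.08742266585128565
[[ 4.50719996e-04 -9.56367708e-01 -2.92165370e-01  7.98082364e-02]
 [ 9.99999838e-01  5.32724653e-04 -2.01121483e-04  1.90173399e-04]
 [ 3.47989788e-04 -2.92165232e-01  9.56367793e-01 -1.39471704e-01]
 [ 0.00000000e+00  0.00000000e+00  0.00000000e+00  1.00000000e+00]] 309.70691628693146 319.0403737354506 201.92912540202735
```

View pics/w1.png

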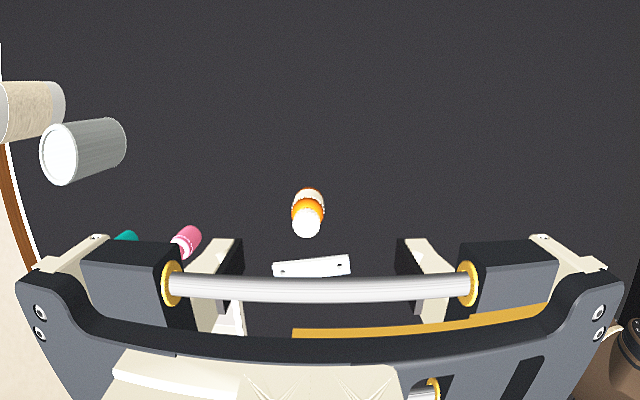

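The wrist view shows the bottle_30 cap at about (307,223), between the open fingers. I'll back-project it as a check.

```bash
cat >> h.py <<'E'
from scipy.spatial.transform import Rotation as Ro
def wcap(uv,z,thr=170):
    s=arm.get_state();f=imaging.grab_frame('wrist');m=(f['pixels'].min(2)>thr).astype(np.uint8)
    n,l,st,c=cv2.connectedComponentsWithStats(m);ok=[i for i in range(1,n) if st[i,4]>60]
    i=min(ok,key=lambda i:np.hypot(*(c[i]-uv)));u=c[i]-[f['cx'],f['cy']];r=np.hypot(*u);a=r/f['fx']
    d=np.r_[u/r*np.sin(a),np.cos(a)];T=np.asarray(f['T_tool_cam']);R=Ro.from_euler('xyz',s['ee_rot']).as_matrix()
    o=s['eef_pos']+R@T[:3,3];d=R@T[:3,:3]@d
    print('wrist cap',(o+d*(z-o[2])/d[2]).round(4),st[i,4],c[i].round(1))
E
python3 -c "
from h import *
wcap((307,223),.082)"
```

```text
wrist cap [ 0.4422 -0.3055  0.082 ] 662 [305.6 223.3]
```

play_rows(
  travel=[
    [-0.5,-0.25,0.5],
    [-0.5,-0.25,0.5],
    [0,0,0.8],
    [0,0,0],
  ],
  twist=[0,0,0,0],
)

```text
t: 4.5
eef_pos: [0.4417, -0.302, 0.161]
ee_rot: [3.138, 0.001, -1.699]
force: [-1.5, -0.2, -0.3]
width: 0.0875
gripper_force: 0.0
```

```bash
python3 -c "
from h import *
go(.4425,-.302,.077,-1.702);wcap((307,250),.082)"
```

```text
t 4.5 pos [ 0.4417 -0.302   0.161 ] rot [ 3.138e+00  1.000e-03 -1.699e+00] units [-0.   -0.03  3.36] twist 0.02 w 0.08751395115305757
wrist cap [ 0.4435 -0.2606  0.082 ] 1649 [322.8 266.8]
```

play_rows(
  travel=[
    [0,-0.04,0.8],
    [0,0,0.8],
    [0,0,0.7],
    [0,0,0.6],
    [0,0,0.4],
    [0,0,0],
  ],
  twist=[0,0,0,0,0,0],
)

```text
t: 5.3
eef_pos: [0.4434, -0.303, 0.0801]
ee_rot: [3.14, 0.0, -1.699]
force: [0.2, 0.7, 1.1]
width: 0.0876
gripper_force: 0.0
```

play_rows(
  travel=[
    [0,0,0],
    [0,0,0],
    [0,0,0],
    [0,0,0],
    [0,0,0],
    [0,0,0],
  ],
  twist=[0,0,0,0,0,0],
  fingers=0,
  newtons=15,
)

```text
t: 6.05
eef_pos: [0.4437, -0.303, 0.0806]
ee_rot: [3.142, -0.0, -1.699]
force: [-0.3, -0.1, -0.7]
width: 0.0334
gripper_force: 0.0
```

play_rows(
  travel=[
    [0,0,0.1],
    [0,0,0],
    [0,0,0],
    [0,0,0],
  ],
  twist=[0,0,0,0],
)

```text
t: 6.55
eef_pos: [0.4437, -0.303, 0.0781]
ee_rot: [-3.142, -0.0, -1.699]
force: [0.2, 0.4, 1.9]
width: 0.0226
gripper_force: 15.0
```

```bash
python3 -c "
from h import *
go(.609,-.0893,.16,-1.702)"
```

```text
t 6.55 pos [ 0.4437 -0.303   0.0781] rot [-3.142 -0.    -1.699] units [-9.32 -5.47 -3.28] twist 0.02 w 0.022630366065807005
```

play_rows(
  travel=[
    [0,0,-0.5],
    [0,0,-0.9],
    [-0.4,-0.2,-0.9],
    [-0.8,-0.5,-0.9],
    [-0.8,-0.5,-0.8],
    [-0.9,-0.5,-0.3],
    [-0.9,-0.5,0],
    [-0.9,-0.5,0],
  ],
  twist=[0,0,0,0,0,0,0,0],
)

```text
t: 7.55
eef_pos: [0.526, -0.1943, 0.1864]
ee_rot: [-3.141, 0.0, -1.699]
force: [-0.3, -0.5, 0.1]
width: 0.0227
gripper_force: 15.0
```

play_rows(
  travel=[
    [-0.9,-0.6,0],
    [-0.9,-0.6,0],
    [-0.9,-0.6,0],
    [-0.8,-0.4,0],
    [-0.6,-0.3,0.1],
    [-0.3,-0.2,0.3],
    [0,0,0.3],
    [0,0,0],
  ],
  twist=[0,0,0,0,0,0,0,0],
)

```text
t: 8.55
eef_pos: [0.6056, -0.095, 0.1669]
ee_rot: [3.139, -0.0, -1.699]
force: [0.7, -0.7, -0.0]
width: 0.0224
gripper_force: 15.0
```

```bash
python3 -c "
from h import *
f=imaging.grab_frame('top');cv2.imwrite('pics/t1.png',cv2.resize(f['pixels'][80:300,100:500,::-1],None,fx=2,fy=2,interpolation=3))
go(.609,-.0893,.084,-1.702)"
```

```text
t 8.6 pos [ 0.606  -0.0952  0.1675] rot [ 3.14  -0.    -1.699] units [-0.25 -0.09  3.34] twist 0.02 w 0.022982950237193902
```

View pics/t1.png

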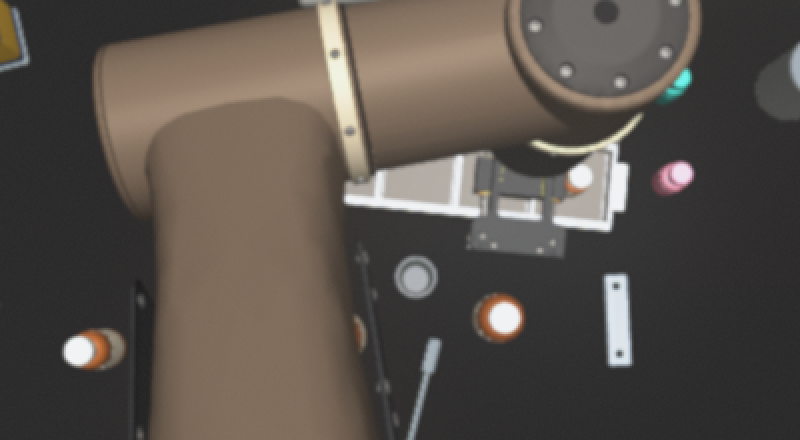

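The gripper is over the empty compartment next to bottle_15, and everything else is undisturbed. Lowering the bottle.

play_rows(
  travel=[
    [-0.25,-0.1,0.6],
    [0,0,0.7],
    [0,0,0.7],
    [0,0,0.5],
    [0,0,0.3],
    [0,0,0.2],
    [0,0,0.1],
    [0,0,0],
  ],
  twist=[0,0,0,0,0,0,0,0],
)

```text
t: 9.6
eef_pos: [0.6101, -0.0887, 0.0908]
ee_rot: [-3.141, 0.0, -1.699]
force: [0.2, -0.3, -0.5]
width: 0.0227
gripper_force: 15.0
```

play_rows(
  travel=[
    [0,0,0.08],
    [0,0,0.08],
    [0,0,0.06],
    [0,0,0.05],
    [0,0,0],
  ],
  twist=[0,0,0,0,0],
)

```text
t: 10.22
eef_pos: [0.61, -0.0888, 0.0842]
ee_rot: [-3.141, -0.0, -1.699]
force: [-0.3, -0.5, 2.2]
width: 0.0229
gripper_force: 15.0
```

play_rows(
  travel=[
    [0,0,0.04],
    [0,0,0],
  ],
  twist=[0,0],
)

```text
t: 10.48
eef_pos: [0.6103, -0.0888, 0.0841]
ee_rot: [-3.14, -0.0, -1.698]
force: [-2.7, 0.3, 10.3]
width: 0.0228
gripper_force: 15.0
```

play_rows(
  travel=[
    [0,0,0],
    [0,0,0],
    [0,0,0],
    [0,0,0],
  ],
  twist=[0,0,0,0],
  fingers=0.8,
)

```text
t: 10.98
eef_pos: [0.6098, -0.0887, 0.0826]
ee_rot: [3.141, -0.0, -1.699]
force: [0.7, -0.2, 0.1]
width: 0.0572
gripper_force: 0.0
```

```bash
python3 -c "
from h import *
go(.458,-.084,.19,-1.702)"
```

```text
t 10.975 pos [ 0.6098 -0.0887  0.0826] rot [ 3.141 -0.    -1.699] units [ 0.59  6.05 -4.3 ] twist 0.02 w 0.05716781887027141
```

play_rows(
  travel=[
    [0,0,-0.6],
    [0,0,-0.9],
    [0,0,-0.9],
    [0,0.3,-0.9],
    [0.1,0.8,-0.9],
    [0.1,0.9,-0.1],
    [0.1,0.9,0],
    [0.1,0.9,0],
  ],
  twist=[0,0,0,0,0,0,0,0],
  fingers=1,
)

```text
t: 11.98
eef_pos: [0.5139, -0.0865, 0.1916]
ee_rot: [-3.14, 0.0, -1.699]
force: [0.4, -1.0, -0.3]
width: 0.0878
gripper_force: 0.0
```

play_rows(
  travel=[
    [0.1,0.9,0],
    [0.1,0.7,0],
    [0,0.5,0],
    [0,0,0],
    [0,0,0],
  ],
  twist=[0,0,0,0,0],
)

```text
t: 12.6
eef_pos: [0.4624, -0.0846, 0.1905]
ee_rot: [-3.141, 0.0, -1.698]
force: [0.4, 0.1, -0.5]
width: 0.0874
gripper_force: 0.0
```

```bash
python3 -c "
from h import *
wcap((319,240),.117);go(.458,-.084,.113,-1.702)"
```

```text
wrist cap [ 0.4579 -0.0868  0.117 ] 1224 [324.6 217.6]
t 12.65 pos [ 0.4623 -0.0847  0.1903] rot [-3.141 -0.    -1.699] units [-0.    0.17  3.09] twist 0.02 w 0.0873288072813008
```

play_rows(
  travel=[
    [0,0.17,0.7],
    [0,0,0.8],
    [0,0,0.8],
    [0,0,0.5],
    [0,0,0.3],
    [0,0,0.1],
  ],
  twist=[0,0,0,0,0,0],
  fingers=1,
)

```text
t: 13.4
eef_pos: [0.4576, -0.0842, 0.1101]
ee_rot: [3.141, -0.0, -1.699]
force: [0.2, 0.3, 0.4]
width: 0.0873
gripper_force: 0.0
```

play_rows(
  travel=[
    [0,0,0],
    [0,0,0],
    [0,0,0],
    [0,0,0],
    [0,0,0],
    [0,0,0],
    [0,0,0],
  ],
  twist=[0,0,0,0,0,0,0],
  fingers=0,
  newtons=25,
)

```text
t: 14.28
eef_pos: [0.4576, -0.0842, 0.1103]
ee_rot: [-3.141, 0.0, -1.699]
force: [0.1, 0.6, -0.3]
width: 0.0263
gripper_force: 25.0
```

```bash
python3 -c "
from h import *
go(.6305,.0733,.19,-1.702)"
```

```text
t 14.275 pos [ 0.4576 -0.0842  0.1103] rot [-3.141  0.    -1.699] units [-7.13 -6.06 -3.19] twist 0.02 w 0.026313356258878606
```

play_rows(
  travel=[
    [0,0,-0.6],
    [0,0,-0.9],
    [0,0,-0.9],
    [-0.3,-0.2,-0.9],
    [-0.7,-0.6,-0.9],
    [-0.9,-0.8,0],
    [-0.9,-0.8,0],
    [-0.9,-0.8,0],
  ],
  twist=[0,0,0,0,0,0,0,0],
)

```text
t: 15.28
eef_pos: [0.5489, -0.002, 0.2149]
ee_rot: [3.141, -0.0, -1.699]
force: [-0.1, 0.0, -1.9]
width: 0.0265
gripper_force: 25.0
```

play_rows(
  travel=[
    [-0.9,-0.8,0],
    [-0.9,-0.8,0],
    [-0.8,-0.7,0],
    [-0.6,-0.5,0.2],
    [-0.2,-0.1,0.5],
    [0,0,0.6],
    [0,0,0.3],
    [0,0,0],
  ],
  twist=[0,0,0,0,0,0,0,0],
)

```text
t: 16.27
eef_pos: [0.6306, 0.0717, 0.1746]
ee_rot: [3.14, -0.001, -1.699]
force: [0.0, -0.5, -1.3]
width: 0.0265
gripper_force: 25.0
```

```bash
python3 -c "
from h import *
go(.6305,.0733,.116,-1.702)"
```

```text
t 16.275 pos [0.6306 0.0717 0.1746] rot [ 3.140e+00 -1.000e-03 -1.699e+00] units [-0.06  0.01  2.34] twist 0.02 w 0.026465533516831004
```

play_rows(
  travel=[
    [-0.06,0,0.5],
    [0,0,0.6],
    [0,0,0.5],
    [0,0,0.3],
    [0,0,0.2],
    [0,0,0.1],
    [0,0,0.04],
    [0,0,0],
  ],
  twist=[0,0,0,0,0,0,0,0],
)

```text
t: 17.27
eef_pos: [0.6317, 0.0739, 0.1196]
ee_rot: [-3.141, 0.0, -1.699]
force: [0.0, -0.4, -2.3]
width: 0.0265
gripper_force: 25.0
```

play_rows(
  travel=[
    [0,0,0.05],
    [0,0,0.05],
    [0,0,0.04],
    [0,0,0.03],
    [0,0,0],
  ],
  twist=[0,0,0,0,0],
)

```text
t: 17.9
eef_pos: [0.6321, 0.0738, 0.1163]
ee_rot: [-3.14, 0.0, -1.698]
force: [-1.3, -0.7, 5.7]
width: 0.0267
gripper_force: 25.0
```

play_rows(
  travel=[
    [0,0,0],
    [0,0,0],
    [0,0,0],
    [0,0,0],
  ],
  twist=[0,0,0,0],
  fingers=1,
)

```text
t: 18.4
eef_pos: [0.6315, 0.0738, 0.1149]
ee_rot: [3.141, -0.0, -1.699]
force: [-0.4, 0.8, -0.6]
width: 0.061
gripper_force: 0.0
```

play_rows(
  travel=[
    [0,0,-0.6],
    [0,0,-0.9],
    [0,0,-0.9],
    [0,0.3,-0.9],
    [0,0.8,-0.7],
    [0,0.9,0],
    [0,0.9,0],
    [0,0.9,0],
  ],
  twist=[0,0,0,0,0,0,0,0],
)

```text
t: 19.4
eef_pos: [0.5369, 0.0861, 0.2163]
ee_rot: [-3.14, 0.001, -1.699]
force: [0.1, 0.8, -0.2]
width: 0.0879
gripper_force: 0.0
```

```bash
python3 -c "
from h import *
go(.4432,.084,.21,-1.702)"
```

```text
t 19.4 pos [0.5369 0.0861 0.2163] rot [-3.140e+00  1.000e-03 -1.699e+00] units [0.56 3.71 0.25] twist 0.02 w 0.08794909694200553
```

play_rows(
  travel=[
    [0.1,0.9,0],
    [0.2,0.9,0],
    [0.2,0.8,0],
    [0.1,0.5,0],
    [0,0.2,0],
    [0,0,0],
    [0,0,0],
  ],
  twist=[0,0,0,0,0,0,0],
)

```text
t: 20.27
eef_pos: [0.4541, 0.0818, 0.2151]
ee_rot: [-3.142, -0.0, -1.699]
force: [0.6, 0.4, -0.8]
width: 0.0879
gripper_force: 0.0
```

```bash
python3 -c "
from h import *
wcap((319,225),.142);go(.4432,.084,.136,-1.702)"
```

```text
wrist cap [0.443  0.0812 0.142 ] 1554 [333.8 218.8]
t 20.325 pos [0.4541 0.0818 0.215 ] rot [ 3.141 -0.    -1.699] units [-0.03  0.44  3.16] twist 0.02 w 0.0877585014523918
```

play_rows(
  travel=[
    [0,0.3,0.3],
    [0,0.14,0.8],
    [0,0,0.8],
    [0,0,0.7],
    [0,0,0.4],
    [0,0,0.16],
    [0,0,0],
  ],
  twist=[0,0,0,0,0,0,0],
)

```text
t: 21.2
eef_pos: [0.4428, 0.0831, 0.1361]
ee_rot: [3.142, -0.0, -1.699]
force: [-0.3, -0.0, -0.5]
width: 0.0879
gripper_force: 0.0
```

play_rows(
  travel=[
    [0,0,0],
    [0,0,0],
    [0,0,0],
    [0,0,0],
    [0,0,0],
    [0,0,0],
    [0,0,0],
  ],
  twist=[0,0,0,0,0,0,0],
  fingers=0,
  newtons=35,
)

```text
t: 22.08
eef_pos: [0.4427, 0.083, 0.136]
ee_rot: [-3.142, -0.0, -1.699]
force: [-0.0, 0.5, -0.3]
width: 0.0298
gripper_force: 35.0
```

```bash
python3 -c "
from h import *
go(.641,.1545,.22,-1.702)"
```

```text
t 22.075 pos [0.4427 0.083  0.136 ] rot [-3.142 -0.    -1.699] units [-3.85 -7.5  -3.36] twist 0.02 w 0.029845454391060046
```

play_rows(
  travel=[
    [0,0,-0.5],
    [0,0,-0.8],
    [0,0,-0.9],
    [-0.1,-0.2,-0.9],
    [-0.2,-0.6,-0.6],
    [-0.4,-0.8,0],
    [-0.45,-0.9,0],
    [-0.45,-0.9,0],
  ],
  twist=[0,0,0,0,0,0,0,0],
)

```text
t: 23.08
eef_pos: [0.5325, 0.112, 0.2291]
ee_rot: [3.141, 0.0, -1.699]
force: [0.2, 0.4, -3.4]
width: 0.0294
gripper_force: 35.0
```

play_rows(
  travel=[
    [-0.45,-0.9,0],
    [-0.45,-0.9,0],
    [-0.45,-0.8,0],
    [-0.4,-0.7,0],
    [-0.3,-0.5,0],
    [-0.2,-0.3,0.2],
    [0,0,0.3],
    [0,0,0],
  ],
  twist=[0,0,0,0,0,0,0,0],
)

```text
t: 24.08
eef_pos: [0.6399, 0.1542, 0.2149]
ee_rot: [3.14, -0.001, -1.699]
force: [-0.5, 0.1, -2.7]
width: 0.0294
gripper_force: 35.0
```

```bash
python3 -c "
from h import *
go(.641,.1545,.142,-1.702)"
```

```text
t 24.075 pos [0.6399 0.1542 0.2149] rot [ 3.140e+00 -1.000e-03 -1.699e+00] units [-0.02 -0.04  2.92] twist 0.02 w 0.02938417768413276
```

play_rows(
  travel=[
    [0,0,0.4],
    [0,0,0.6],
    [0,0,0.6],
    [0,0,0.5],
    [0,0,0.3],
    [0,0,0.2],
    [0,0,0.1],
    [0,0,0],
  ],
  twist=[0,0,0,0,0,0,0,0],
)

```text
t: 25.08
eef_pos: [0.6411, 0.1546, 0.1487]
ee_rot: [-3.141, 0.0, -1.699]
force: [0.1, -0.0, -2.4]
width: 0.0293
gripper_force: 35.0
```

play_rows(
  travel=[
    [0,0,0.07],
    [0,0,0.06],
    [0,0,0.05],
    [0,0,0.05],
    [0,0,0.03],
    [0,0,0.02],
    [0,0,0],
  ],
  twist=[0,0,0,0,0,0,0],
)

```text
t: 25.95
eef_pos: [0.6411, 0.1546, 0.1421]
ee_rot: [-3.141, 0.0, -1.699]
force: [-1.1, -0.6, 1.8]
width: 0.0292
gripper_force: 35.0
```

play_rows(
  travel=[
    [0,0,0],
    [0,0,0],
    [0,0,0],
    [0,0,0],
  ],
  twist=[0,0,0,0],
  fingers=1,
)

```text
t: 26.45
eef_pos: [0.641, 0.1546, 0.1415]
ee_rot: [-3.142, 0.0, -1.699]
force: [0.1, 0.2, 0.1]
width: 0.064
gripper_force: 0.0
```

play_rows(
  travel=[
    [0,0,-0.6],
    [0,0,-0.9],
    [0,0,-0.9],
    [0,0.3,-0.9],
    [0,0.8,-0.3],
    [0,0.9,0],
    [-0.5,0.9,0],
    [-0.9,0.9,0],
  ],
  twist=[0,0,0,0,0,0,0,0],
)

```text
t: 27.45
eef_pos: [0.5494, 0.2012, 0.2317]
ee_rot: [3.141, 0.0, -1.7]
force: [0.9, 0.2, -0.1]
width: 0.0876
gripper_force: 0.0
```

```bash
python3 -c "
from h import *
go(.4378,.329,.18,-1.702)"
```

```text
t 27.45 pos [0.5494 0.2012 0.2317] rot [ 3.141  0.    -1.7  ] units [-4.5   5.08  2.07] twist 0.02 w 0.08755114896292139
```

play_rows(
  travel=[
    [-0.8,0.9,0.1],
    [-0.8,0.9,0.3],
    [-0.8,0.9,0.4],
    [-0.8,0.9,0.5],
    [-0.6,0.7,0.4],
    [-0.4,0.4,0.3],
    [0,0,0],
    [0,0,0],
  ],
  twist=[0,0,0,0,0,0,0,0],
)

```text
t: 28.45
eef_pos: [0.4483, 0.3203, 0.1819]
ee_rot: [-3.141, 0.0, -1.699]
force: [-0.6, 0.1, 0.2]
width: 0.0874
gripper_force: 0.0
```

```bash
python3 -c "
from h import *
wcap((319,235),.097);go(.4378,.329,.091,-1.702)"
```

```text
wrist cap [0.438  0.3263 0.097 ] 1012 [333.1 221.6]
t 28.5 pos [0.4484 0.3202 0.1819] rot [-3.141  0.    -1.699] units [-0.29  0.47  3.64] twist 0.02 w 0.08758654932588658
```

play_rows(
  travel=[
    [-0.2,0.3,0.3],
    [-0.1,0.17,0.8],
    [0,0,0.8],
    [0,0,0.7],
    [0,0,0.5],
    [0,0,0.4],
    [0,0,0.14],
    [0,0,0],
  ],
  twist=[0,0,0,0,0,0,0,0],
)

```text
t: 29.5
eef_pos: [0.4375, 0.3295, 0.0906]
ee_rot: [-3.142, 0.0, -1.699]
force: [0.2, 0.8, -0.1]
width: 0.0875
gripper_force: 0.0
```

play_rows(
  travel=[
    [0,0,0],
    [0,0,0],
    [0,0,0],
    [0,0,0],
    [0,0,0],
    [0,0,0],
    [0,0,0],
    [0,0,0],
  ],
  twist=[0,0,0,0,0,0,0,0],
  fingers=0,
  newtons=20,
)

```text
t: 30.5
eef_pos: [0.4374, 0.3295, 0.0905]
ee_rot: [3.142, -0.0, -1.699]
force: [-0.1, 0.3, -0.4]
width: 0.025
gripper_force: 20.0
```

```bash
python3 -c "
from h import *
go(.620,-.008,.21,-1.702)"
```

```text
t 30.5 pos [0.4374 0.3295 0.0905] rot [ 3.142 -0.    -1.699] units [12.46 -8.97 -4.78] twist 0.02 w 0.02502996943752505
```

play_rows(
  travel=[
    [0,0,-0.6],
    [0,0,-0.9],
    [0.2,0,-0.9],
    [0.6,-0.2,-0.9],
    [0.9,-0.3,-0.9],
    [0.9,-0.3,-0.6],
    [0.9,-0.3,0],
    [0.9,-0.3,0],
  ],
  twist=[0,0,0,0,0,0,0,0],
)

```text
t: 31.5
eef_pos: [0.4581, 0.2146, 0.2113]
ee_rot: [-3.141, 0.001, -1.699]
force: [-0.5, 0.4, -2.1]
width: 0.0245
gripper_force: 20.0
```

play_rows(
  travel=[
    [0.9,-0.3,0],
    [0.9,-0.3,0],
    [0.9,-0.3,0],
    [0.9,-0.4,0],
    [0.9,-0.4,0],
    [0.9,-0.4,0],
    [0.9,-0.5,0],
    [0.7,-0.6,0],
  ],
  twist=[0,0,0,0,0,0,0,0],
)

```text
t: 32.5
eef_pos: [0.5149, 0.0306, 0.211]
ee_rot: [3.142, 0.0, -1.699]
force: [0.2, -0.0, -1.0]
width: 0.0244
gripper_force: 20.0
```

```bash
python3 -c "
from h import *
go(.620,-.008,.2,-1.702)"
```

```text
t 32.5 pos [0.5149 0.0306 0.211 ] rot [ 3.142  0.    -1.699] units [ 0.99 -4.37  0.44] twist 0.02 w 0.02439027422621293
```

play_rows(
  travel=[
    [0.4,-0.8,0],
    [0.1,-0.9,0],
    [0,-0.9,0],
    [0,-0.8,0],
    [0,-0.5,0.1],
    [0,-0.1,0.3],
    [0,0,0.4],
    [0,0,0],
  ],
  twist=[0,0,0,0,0,0,0,0],
)

```text
t: 33.5
eef_pos: [0.6113, 0.0069, 0.1894]
ee_rot: [3.139, -0.001, -1.699]
force: [-0.0, 0.5, -1.1]
width: 0.0246
gripper_force: 20.0
```

```bash
python3 -c "
from h import *
go(.620,-.008,.0965,-1.702)"
```

```text
t 33.5 pos [0.6113 0.0069 0.1894] rot [ 3.139e+00 -1.000e-03 -1.699e+00] units [ 0.55 -0.42  3.71] twist 0.02 w 0.024557798078114906
```

play_rows(
  travel=[
    [0.3,-0.2,0],
    [0.25,-0.18,0.3],
    [0,0,0.7],
    [0,0,0.8],
    [0,0,0.7],
    [0,0,0.5],
    [0,0,0.2],
    [0,0,0],
  ],
  twist=[0,0,0,0,0,0,0,0],
)

```text
t: 34.5
eef_pos: [0.6203, -0.0079, 0.1104]
ee_rot: [3.141, -0.0, -1.699]
force: [0.2, -0.7, -0.4]
width: 0.0247
gripper_force: 20.0
```

play_rows(
  travel=[
    [0,0,0.15],
    [0,0,0.12],
    [0,0,0.08],
    [0,0,0.06],
    [0,0,0.04],
    [0,0,0.03],
    [0,0,0],
  ],
  twist=[0,0,0,0,0,0,0],
)

```text
t: 35.38
eef_pos: [0.6203, -0.0079, 0.0985]
ee_rot: [3.142, 0.0, -1.699]
force: [0.6, -0.2, 0.7]
width: 0.0248
gripper_force: 20.0
```

play_rows(
  travel=[
    [0,0,0.04],
    [0,0,0.04],
    [0,0,0.02],
    [0,0,0],
  ],
  twist=[0,0,0,0],
)

```text
t: 35.88
eef_pos: [0.6206, -0.0079, 0.0964]
ee_rot: [-3.141, 0.0, -1.699]
force: [-0.7, 0.3, 3.4]
width: 0.0245
gripper_force: 20.0
```

Contact. I'll release the bottle, rise and back away toward the base side.

play_rows(
  travel=[
    [0,0,0],
    [0,0,0],
    [0,0,0],
    [0,0,0],
    [0,0,0],
  ],
  twist=[0,0,0,0,0],
  fingers=1,
)

```text
t: 36.5
eef_pos: [0.6203, -0.0079, 0.096]
ee_rot: [3.142, -0.0, -1.699]
force: [-0.7, -0.8, 0.1]
width: 0.0694
gripper_force: 0.0
```

play_rows(
  travel=[
    [0,0,-0.6],
    [0,0,-0.9],
    [0,0,-0.9],
    [0,0,-0.9],
    [0,0,-0.9],
    [0,0.5,-0.9],
    [0.5,0.8,0],
    [0.8,0.8,0],
  ],
  twist=[0,0,0,0,0,0,0,0],
)

```text
t: 37.5
eef_pos: [0.5638, -0.0333, 0.2251]
ee_rot: [-3.14, 0.001, -1.698]
force: [-0.4, -0.5, -0.7]
width: 0.0877
gripper_force: 0.0
```

play_rows(
  travel=[
    [0.9,0.5,0],
    [0.9,0.5,0],
    [0.9,0.5,0],
    [0.9,0.5,0],
    [0.9,0.3,0],
    [0.9,0,0],
    [0.9,0,0],
    [0.9,0,0],
  ],
  twist=[0,0,0,0,0,0,0,0],
)

```text
t: 38.5
eef_pos: [0.4833, -0.2062, 0.2235]
ee_rot: [3.142, -0.0, -1.699]
force: [0.3, -0.2, 0.5]
width: 0.0876
gripper_force: 0.0
```

play_rows(
  travel=[
    [0.9,0,0],
    [0.9,0,0],
    [0.9,0,0],
    [0.9,0,0],
    [0.9,0,0],
    [0.9,0,0],
    [0,0,0],
    [0,0,0],
  ],
  twist=[0,0,0,0,0,0,0,0],
)

```text
t: 39.5
eef_pos: [0.4662, -0.3387, 0.2233]
ee_rot: [3.141, 0.0, -1.7]
force: [-0.8, 0.1, 0.4]
width: 0.0878
gripper_force: 0.0
```

```bash
python3 -c "
from h import *
go(.45,-.4,.24)
a=imaging.grab_frame('top')['pixels'][80:300,100:500,::-1];b=imaging.grab_frame('scene')['pixels'][90:330,150:470,::-1]
cv2.imwrite('pics/e1.png',cv2.resize(a,None,fx=2,fy=2));cv2.imwrite('pics/e2.png',cv2.resize(b,None,fx=2.4,fy=2.4))"
```

```text
t 39.5 pos [ 0.4662 -0.3387  0.2233] rot [ 3.141  0.    -1.7  ] units [ 2.51  0.33 -0.67] twist None w 0.08784579376764286
```

View pics/e1.png

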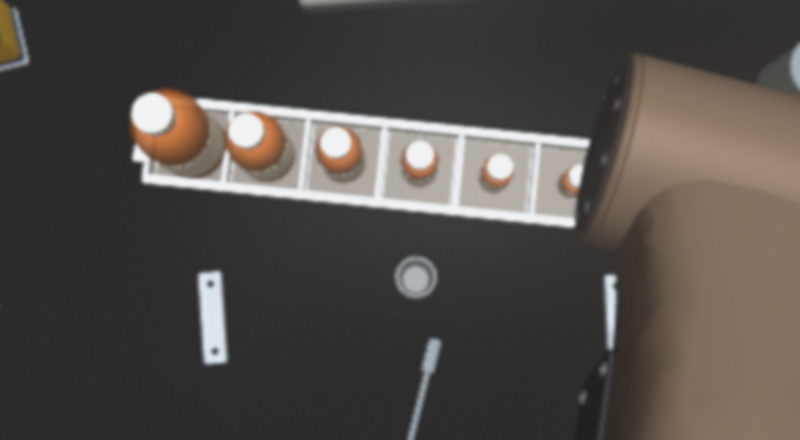

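View pics/e2.png

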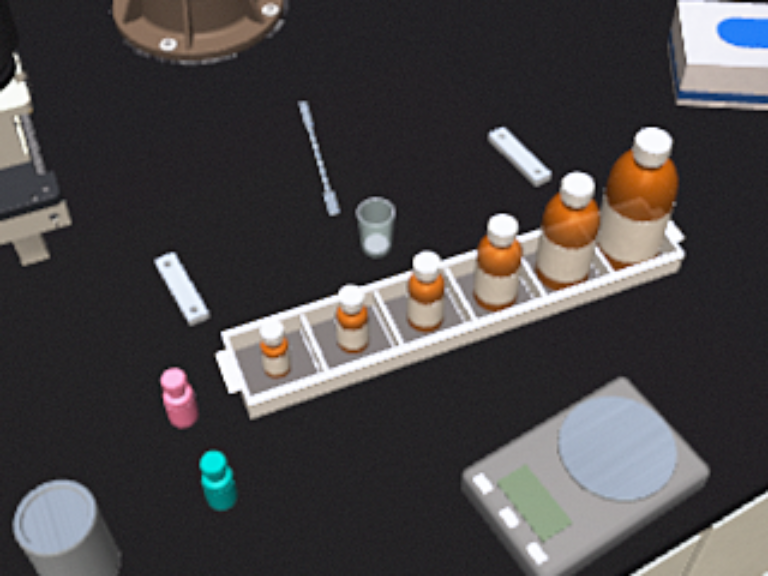

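All six bottles stand upright, one to a compartment, stepping down from bottle_500 to bottle_15. The look-alikes haven't moved, and the arm is clear of everything.

```bash
python3 -c "
from station import arm
print(arm.job_done())"
```

```text
the job is handed in; nothing more can be done
None
```

The four loose bottles now stand upright in the rack, so the row steps down from bottle_500 to bottle_15; I handed the job in at about 40 s, with the end bottles and look-alikes untouched.

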